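# Rock the ball-sorting gate over to the empty chute

### The arm

A 7-joint arm with a two-finger parallel gripper is mounted at the origin on the work surface. World frame = base frame: x ahead of the robot, y to its left, z up, the work surface at z = 0. Lengths are in m, angles in degrees, forces in N, time in s.
With the tool pointing down it reaches from about 0.425 to 0.95 m from the base axis. Payload 4.7 kg.
Tool frame: the origin (TCP) lies on the centre line of the jaws, within the pads' length; the fingertips stand 25 mm ahead of it and the grasp point (between the pads) lies 6 mm ahead of it; z points along the fingers, x is the direction in which the jaws open and shut, and the axes are right-handed (so a half turn about z gives the same grasp; the last joint's range is limited). The gripper opens to 85 mm and grips with 20 to 120 N. Pads are 22 mm wide; open, the fingers measure 114 mm over their backs; the gripper's body (76 mm by 85 mm) begins 54 mm behind the grasp point. The pads swing forward as they close: fully open they stand 13 mm farther back than shut.
Start: joints at [-65.541, 26.849, -2.785, 87.806, 1.381, 65.374, -4.715], TCP at [0.297, 0.606, 0.236] pointing down, gripper open.
Joint ranges: [-148.3, 148.3], [-19.14, 114.17], [-79.39, 73.82], [5.75, 140.21], [-59.74, 239.74], [12.07, 113.84], [-152.46, 152.46]. Speed limits (degrees/s): [147.25, 147.25, 180, 180, 180, 180, 180].

### API

Orientations are given as [roll, pitch, yaw] about the fixed x, y, z axes, in that order (R = Rz(yaw) Ry(pitch) Rx(roll)).
In Python, from rig import r gives the robot as it stands. The module is installed in compiled form; this text tells all that it offers.
- The arm moves only by the tool apply_moves, never from a script. Its argument "rows" is a list of rows, each a list of 3 entries, a list of its own where there are three numbers: the opening, from 0 (shut) to 1 (fully open), then the shift along the world's x, y, z in m, then the turn about the world's z in rad. A call has 1 to 5 rows; each row is the pose to reach, as a shift and turn from the pose commanded when the call began; what a row does not reach only later rows make up. A row lasts 1/8 s, in which the tool goes at most 62.5 mm and 10.7 degrees, less where a joint would pass 70% of its speed; a pose out of reach is approached as far as the arm can. A call with a gripper value outside its range is refused whole. The fingers move at their own pace and stop on an object; "newtons" is the grip in N (left out, the last holds). Time passes only in rows, so rows that repeat a pose let the fingers close. It gives the time, the measured TCP pose, the force and the opening at its end, in the units of the state.
- r.state(): the state, without advancing time (a new reading comes with each control period).
- r.capture(name): name is "side" or "top" or "wrist"; returns a dict with "frame" (420x560x3 uint8, red, green, blue), "intrinsics" (3x3 intrinsics, pixels), "R" (3x3) and "t" (3): a world point X has camera coordinates R X + t. Camera axes: x right, y down, z forward; pixel columns grow to the right and rows downward; lengths in m; the calibration is good to about 2 mm. A picture is of the moment at which its call begins. There is no depth.
- r.close_job(): hands the job in, once; it reports no verdict.
The state is a dict: "time": time; "joints": joint angles; "dq": joint speeds; "joint_torque": joint torques, N m; "tcp_pos": TCP position; "eef_rot": TCP orientation; "contact_force": force on the tool from outside, world axes, zero at the start; "ft_torque": the same for the moment, N m; "gripper_width": opening from 0.0 (shut) to 1.0 (fully open).
Only numpy, scipy, OpenCV 4.12 (cv2) and the standard library are available. Lean on these libraries where they do the work, as an engineer would, in place of code of your own. Each camera call takes 0.05 s, during which the arm holds its last target.

### The job

On the sorting stand the left chute is full, and three more orange balls are backed up on the white seesaw gate. Without gripping anything, first push the blue tub fully home under the end of the right chute; then press the raised red tab down until the gate is rocked fully over to the right, and leave it so, so that all three waiting balls roll by themselves into the tub and lie still there. Do not touch or lift the balls, keep the two in the full chute where they are, and leave the bottle, jar and cup standing undisturbed.

Things in the scene. Friction and masses are not known exactly. Their poses are not given: they have to be found in the camera images.
- station: Grey and aluminium ball sorting stand, fixed to the counter. Origin on the counter, straight below the middle of the gate's pivot; x points away from the robot, y to the left, z up. Offsets called 'of the station' are in this frame, mm as (x, y, z). Base plates 6 thick: x -60 to 120, y -100 to 160, and under the tub x -140 to 100, y -310 to -100. The white seesaw gate lies along y.
- pivot (a point): Middle of the gate's pivot pin (along the station's x), at (0, 0, 135) of the station. Brackets 26 wide stand at x -37 to -31 and 31 to 37, up to height 142. Over the far wall of the gate's middle ends an empty grey inlet spout, x 27 to 108, 46 wide, up to height 200.
- chute_end (a point): Middle of the floor at the lower, open end of the empty right chute, at (0, -184, 102) of the station. The chute is 50 wide in x with walls 22 high and rises from here to y -81, height 121, at the gate's right end. Its twin on the left, y 81 to about 149, is closed by an end wall: the full chute.
- gate (a joint): Tilt of the white seesaw gate, rad: -0.15 left end fully down (as it starts), +0.15 right end fully down on its stop. The gate is a trough 160 long and 46 wide with walls 26 high. It stays where it is left (pivot friction 0.09 N m); about 2 to 4 N on a red tab rocks it, then it meets a hard stop.
- tab_right (a point): Middle of the top face of the red pressing tab on the right half of the gate, on the robot's side of the trough. Tab 46 (x) x 43 (y), at (-75, -55, 7) from the pivot in the gate's own tilting frame: height about 150 at tilt -0.15, 134 at +0.15. It turns with the gate; nothing stands below it above the base plate.
- tab_left (a point): The same red tab on the left half of the gate, at (-75, +55, 7) from the pivot.
- tub (a joint): How far the blue tub has been pushed in along the station's +x on its guide, m: 0 pulled out towards the robot, 0.060 fully home against its stop under the end of the empty chute. It starts between 0 and 0.030 and stays where left; slides with about 1.5 N of friction.
- tub_front (a point): Middle of the outer face of the tub's front wall (the side towards the robot), 45 above the tub's underside, 53 above the counter. The wall is 120 wide and 65 high (rim 73 above the counter, with a lip standing 5 out at the very top), upright, facing the station's -x.
- tub_in (a point): Centre of the tub's inner floor, 13 above the counter. Tub 130 (x) x 120 (y) x 65 outside, walls 5, open on top. Its middle is at y -225 of the station; x -60 + joint value (0 when home). Guide rails 20 high stand along both its sides.
- ball1: Waiting orange plastic ball, 32 in diameter, 18 g; origin at its centre. Starts on the gate at about (0, 5, 154) of the station; rolls off by itself once the gate is rocked over, and reaches the tub within about 2 s.
- ball2: Waiting orange plastic ball, 32 in diameter, 18 g; origin at its centre. Starts on the gate at about (0, 37, 150) of the station; rolls off by itself once the gate is rocked over, and reaches the tub within about 2 s.
- ball3: Waiting orange plastic ball, 32 in diameter, 18 g; origin at its centre. Starts on the gate at about (0, 69, 145) of the station; rolls off by itself once the gate is rocked over, and reaches the tub within about 2 s.
- full1: Orange ball like the others, 32 in diameter, already lying in the full left chute at about (0, 101, 138) of the station; origin at its centre. It stays there.
- full2: Orange ball like the others, 32 in diameter, already lying in the full left chute at about (0, 133, 136) of the station; origin at its centre. It stays there.
- bottle: Amber bottle with a black cap, 60 in diameter, 150 high. Stands loose on the counter left of the station or at its front left; bystander. Origin at the centre of its underside, z up.
- jar: Glass jar with a red lid, 64 in diameter, 80 high. Stands loose on the counter left of the station or at its front left; bystander. Origin at the centre of its underside, z up.
- cup: White plastic cup, 72 in diameter, 85 high. Stands loose on the counter left of the station or at its front left; bystander. Origin at the centre of its underside, z up.
Not all that is in view belongs to the job. Leave any black or grey look-alike of the ball2 alone.

How it is judged:
By the outcome, as a careful person would: the job done as asked, in the order asked, and still so for the second after the job is handed in, with the robot touching nothing.
It also fails if it takes over 43 s, if anything falls off the work surface, if the arm or the gripper's body presses on something with over 40 N, if the wrist force passes 120 N, or if a joint passes its speed limit or range.

## Working session

There is one attempt and no reset: what is moved stays moved. The work goes in short steps, Python scripts to look and compute and a tool call to move; the robot and the scene stay as the last step left them, time stands still between calls to the robot, and variables do not carry over. Pictures are saved under pics/ and viewed, and the job is handed in when it is done.

Besides the shell and the picture viewer there is one more tool, called in YAML: its name, and indented under it one key for each argument. apply_moves: Moves the arm, as the interface text tells. Its arguments: {"type":"object","properties":{"rows":{"type":"array"},"newtons":{"type":"number"}},"required":["rows"]}

```bash
mkdir -p pics; python3 - <<'E'
from rig import r
import cv2,numpy as np
s=r.state()
for k in s: print(k,np.round(s[k],3))
for n in ("side","top"):
    c=r.capture(n); cv2.imwrite(f"pics/{n}0.png",c["frame"][:,:,::-1]); np.savez(f"{n}0.npz",**c)
    print(n,np.round(c["intrinsics"],1).tolist(),np.round(c["R"],3).tolist(),np.round(c["t"],3), 'cam',np.round(-c["R"].T@c["t"],3))
E
```

```text
time 0.0
joints [-65.542  26.898  -2.783  87.874   1.381  65.374  -4.715]
dq [-0.002 -0.032  0.131  0.13   0.006 -0.076 -0.02 ]
joint_torque [-0.0000e+00 -5.1031e+01 -4.7000e-02 -2.3771e+01  1.1000e-02  7.0000e-03
 -0.0000e+00]
tcp_pos [0.297 0.606 0.235]
eef_rot [1.79995e+02 1.12000e-01 6.38870e+01]
contact_force [-0.345  0.34  -0.6  ]
ft_torque [ 0.004 -0.029  0.012]
gripper_width 1.005
side [[405.2, 0.0, 278.8], [0.0, 405.2, 200.6], [0.0, 0.0, 1.0]] [[-0.932, -0.363, 0.013], [-0.263, 0.65, -0.713], [0.251, -0.668, -0.701]] [0.647 0.169 0.788] cam [0.45  0.651 0.664]
top [[523.0, 0.0, 269.2], [0.0, 523.0, 202.1], [0.0, 0.0, 1.0]] [[-0.029, -1.0, -0.01], [-0.985, 0.03, -0.171], [0.171, 0.005, -0.985]] [0.127 0.668 0.932] cam [0.502 0.102 1.033]
```

View pics/side0.png

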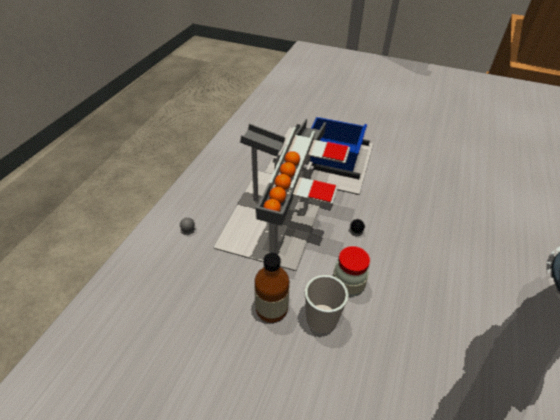

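View pics/top0.png

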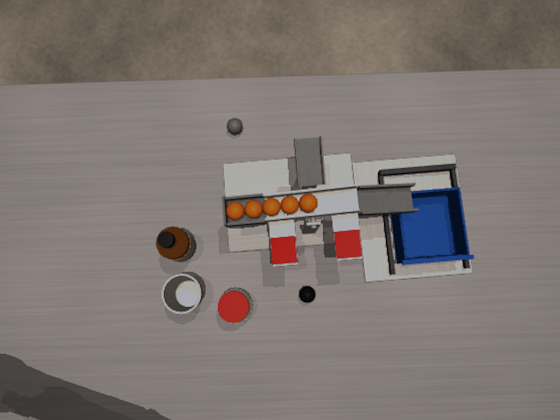

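Top view: five orange balls at (235–309, 203–211), the left red tab at (283,250), the right one at (347,244) and the tub at (430,227). A black ball lies at (307,294) and a grey one at (235,126). The bottle, jar and cup are at left front. Next I measure the station's pose.

```bash
cat > h.py <<'E'
import cv2,numpy as np
def ray(c,u,v,z):
    K,R,t=c["intrinsics"],c["R"],c["t"]
    o=-R.T@t; d=R.T@np.linalg.inv(K)@np.array([u,v,1.]); return o+d*(z-o[2])/d[2]
def proj(c,X):
    p=c["intrinsics"]@(c["R"]@np.asarray(X)+c["t"]); return p[:2]/p[2]
def blobs(m,a=60):
    n,l,s,ce=cv2.connectedComponentsWithStats(m.astype(np.uint8)); return [(ce[i],s[i,4],l==i) for i in range(1,n) if s[i,4]>a]
E
python3 - <<'E'
from h import *
c=np.load("top0.npz"); f=c["frame"]; H=cv2.cvtColor(f,cv2.COLOR_RGB2HSV); h,s,v=[H[...,i].astype(int) for i in range(3)]
red=((h<5)|(h>174))&(s>180)&(v>100)
for ce,a,m in blobs(red): 
    r_=cv2.minAreaRect(np.argwhere(m)[:,::-1].astype(np.float32)); print('red',ce.round(1),a,np.round(r_[0],1),np.round(r_[1],1),round(r_[2],1), [ray(c,*r_[0],z).round(4).tolist() for z in(.134,.150)])
orr=(h>=5)&(h<16)&(s>190)&(v>130)
for ce,a,m in blobs(orr,30): print('or',ce.round(1),a,ray(c,*ce,.15).round(4))
bl=(h>105)&(h<130)&(s>150)&(v>40)
for ce,a,m in blobs(bl):
    r_=cv2.minAreaRect(np.argwhere(m)[:,::-1].astype(np.float32)); print('blue',a,np.round(r_,1) if 0 else r_)
    for p in cv2.boxPoints(r_): print(p,ray(c,*p,.073).round(4))
cv2.imwrite("pics/topcrop.png",cv2.resize(f[120:300,205:485,::-1],None,fx=2.85,fy=2.85,interpolation=cv2.INTER_CUBIC))
E
```

```text
red [347.3 243.6] 633 [347.3 243.6] [26.  24.4] 84.3 [[0.5815, -0.0253, 0.134], [0.5801, -0.0231, 0.15]]
red [283.1 249.7] 607 [283.  249.7] [25.6 24.1] 85.0 [[0.5744, 0.0855, 0.134], [0.5731, 0.0858, 0.15]]
red [233.  306.4] 742 [233.  306.5] [29. 30.] 90.0 [[0.4812, 0.1731, 0.134], [0.4815, 0.1718, 0.15]]
or [308.1 202. ] 197 [0.6534 0.04   0.15  ]
or [289.5 204.2] 193 [0.6507 0.0721 0.15  ]
or [271.1 206.1] 199 [0.6483 0.1037 0.15  ]
or [253.  208.2] 198 [0.6455 0.1348 0.15  ]
or [234.7 210. ] 195 [0.6434 0.1661 0.15  ]
blue 3627 ((434.499755859375, 224.82928466796875), (72.90266418457031, 70.39716339111328), 85.8150863647461)
[396.73495 191.04378] [ 0.6823 -0.1313  0.073 ]
[466.94443 185.90651] [ 0.688  -0.2627  0.073 ]
[472.26456 258.6148 ] [ 0.5528 -0.2597  0.073 ]
[402.05508 263.75208] [ 0.5473 -0.1315  0.073 ]
```

View pics/topcrop.png

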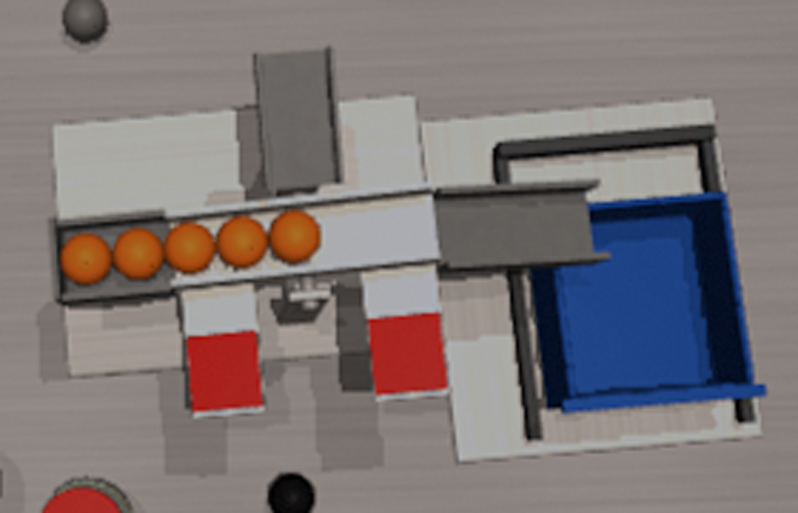

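Station estimate: origin about (0.6535, 0.035), yaw about 4°. The right tab agrees with this within about 2 mm, and the tub reads about 0.011, so it needs about 49 mm of travel. First I swing over high, with the jaws shut.

apply_moves:
  rows:
    - [0,[0.03,-0.05,0.02],0.1]
    - [0,[0.06,-0.1,0.03],0.2]
    - [0,[0.09,-0.15,0.03],0.3]
    - [0,[0.12,-0.2,0.03],0.4]
    - [0,[0.15,-0.25,0.03],0.525]

```text
time: 0.72
tcp_pos: [0.4477, 0.3542, 0.2657]
eef_rot: [-180.0, 0.0, 94.2]
contact_force: [-0.4, -1.2, -0.0]
gripper_width: 0.002
```

apply_moves:
  rows:
    - [0,[0.0,-0.06,0],0]
    - [0,[0.0,-0.12,0],0]
    - [0,[0.0,-0.18,0],0]
    - [0,[0.0,-0.24,0],0]
    - [0,[0.0,-0.3,0],0]

```text
time: 1.35
tcp_pos: [0.4466, 0.0541, 0.2658]
eef_rot: [180.0, -0.0, 94.0]
contact_force: [0.1, 0.1, 0.4]
gripper_width: 0.005
```

apply_moves:
  rows:
    - [0,[0.01,-0.06,0],0]
    - [0,[0.02,-0.12,0],0]
    - [0,[0.03,-0.18,0],0]
    - [0,[0.05,-0.24,0],0]
    - [0,[0.06,-0.26,0],0]

```text
time: 1.98
tcp_pos: [0.5066, -0.2083, 0.2657]
eef_rot: [-180.0, 0.1, 93.6]
contact_force: [-0.0, 0.8, 0.5]
gripper_width: -0.001
```

```bash
python3 - <<'E'
from rig import r
from h import *
s=r.state()
for k in ("time","tcp_pos","eef_rot","contact_force","gripper_width","joints"): print(k,np.round(s[k],4))
for n in ("side","top","wrist"):
    c=r.capture(n); cv2.imwrite(f"pics/{n}1.png",c["frame"][:,:,::-1])
c=np.load("top0.npz")
th=np.radians(4);O=np.array([.6535,.035,0]);
S=lambda p:O+np.array([[np.cos(th),-np.sin(th),0],[np.sin(th),np.cos(th),0],[0,0,1]])@p
f=c["frame"].copy()
for p in [(-.06,-.1,.006),(-.06,.16,.006),(.12,.16,.006),(.12,-.1,.006),(-.14,-.31,.006),(.1,-.31,.006),(-.14,-.1,.006),(0,-.184,.102),(0,.133,.136),(0,.005,.154),(-.075,-.0534,.15)]:
    u=proj(c,S(np.array(p))); cv2.circle(f,tuple(int(round(x)) for x in u),2,(0,255,0),-1)
cv2.imwrite("pics/chk.png",cv2.resize(f[120:300,205:485,::-1],None,fx=2.85,fy=2.85))
E
```

```text
time 1.975
tcp_pos [ 0.5066 -0.2083  0.2657]
eef_rot [-1.799595e+02  9.370000e-02  9.362960e+01]
contact_force [-0.0246  0.7919  0.5108]
gripper_width -0.0008
joints [  0.7529  13.5921  20.6951 104.1663  -5.2251  63.1833 116.9075]
```

View pics/chk.png

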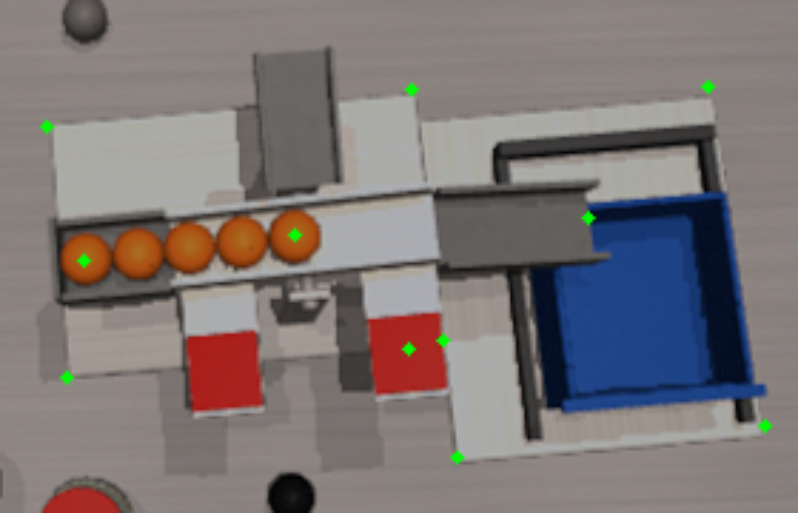

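View pics/top1.png

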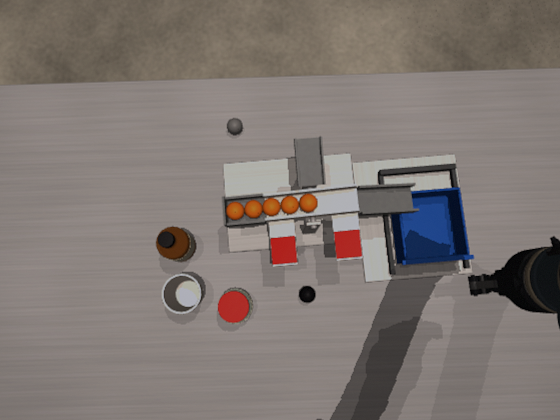

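The projected station points lie within about 3 mm of the picture; the true yaw is nearer 3.5°. The tool is clear in front of the tub, so I descend and then push along the station's x.

apply_moves:
  rows:
    - [0,[0,0,-0.05],0]
    - [0,[0,0,-0.1],0]
    - [0,[0,0,-0.15],0]
    - [0,[0,0,-0.19],0]
    - [0,[0,0,-0.21],0]

```text
time: 2.75
tcp_pos: [0.5055, -0.201, 0.0537]
eef_rot: [-179.8, -0.2, 94.1]
contact_force: [0.8, 0.5, 0.8]
gripper_width: 0.0
```

```bash
python3 - <<'E'
from rig import r
from h import *
s=r.state();print(s["tcp_pos"],s["contact_force"])
for n in ("top","side"):
    c=r.capture(n); f=c["frame"]; f=f[150:330,330:560] if n=="top" else f[90:230,200:420]
    cv2.imwrite(f"pics/{n}2.png",cv2.resize(f[:,:,::-1],None,fx=3,fy=3))
E
```

```text
[ 0.50548507 -0.20104711  0.05366461] [0.77542065 0.49725359 0.83527086]
```

View pics/side2.png

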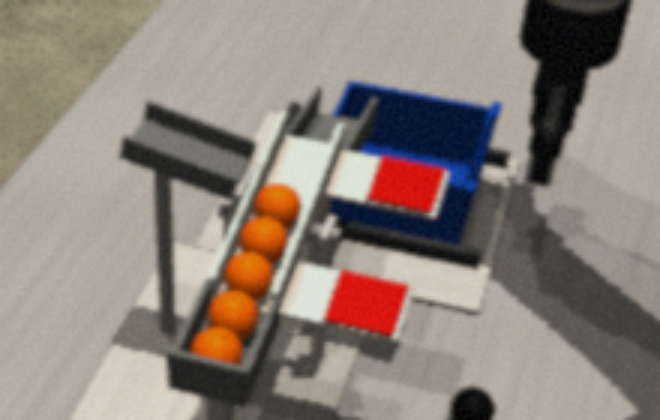

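The shut fingers stand at (545,140) in the crop, just in front of the tub's front wall and clear of everything. I push gradually and watch the force.

apply_moves:
  rows:
    - [0,[0.008,0.0005,0],0]
    - [0,[0.016,0.001,0],0]
    - [0,[0.024,0.0015,0],0]
    - [0,[0.032,0.002,0],0]
    - [0,[0.04,0.0025,0],0]

```text
time: 3.48
tcp_pos: [0.5472, -0.2014, 0.056]
eef_rot: [-180.0, -0.0, 94.0]
contact_force: [-1.4, 0.9, 1.3]
gripper_width: -0.002
```

apply_moves:
  rows:
    - [0,[0.005,0.0003,0],0]
    - [0,[0.01,0.0006,0],0]
    - [0,[0.015,0.001,0],0]
    - [0,[0.02,0.0013,0],0]
    - [0,[0.02,0.0013,0],0]

```text
time: 4.1
tcp_pos: [0.5679, -0.1999, 0.0559]
eef_rot: [179.9, 0.0, 94.0]
contact_force: [0.1, 0.5, 0.7]
gripper_width: -0.002
```

apply_moves:
  rows:
    - [0,[0.003,0.0002,0],0]
    - [0,[0.006,0.0004,0],0]
    - [0,[0.009,0.0006,0],0]
    - [0,[0.012,0.0008,0],0]
    - [0,[0.012,0.0008,0],0]

```text
time: 4.72
tcp_pos: [0.5797, -0.1992, 0.0559]
eef_rot: [180.0, 0.0, 94.0]
contact_force: [-0.4, -0.0, -0.4]
gripper_width: 0.005
```

```bash
python3 - <<'E'
from rig import r
from h import *
for n in ("top","side"):
    c=r.capture(n); f=c["frame"]; np.savez(f"{n}3.npz",**c); f=f[150:330,330:560] if n=="top" else f[90:230,200:420]
    cv2.imwrite(f"pics/{n}3.png",cv2.resize(f[:,:,::-1],None,fx=3,fy=3))
s=r.state();print(s["tcp_pos"],s["contact_force"])
E
```

```text
[ 0.57962902 -0.19913718  0.05601654] [-0.55731471  0.05842701  0.16881421]
```

View pics/top3.png

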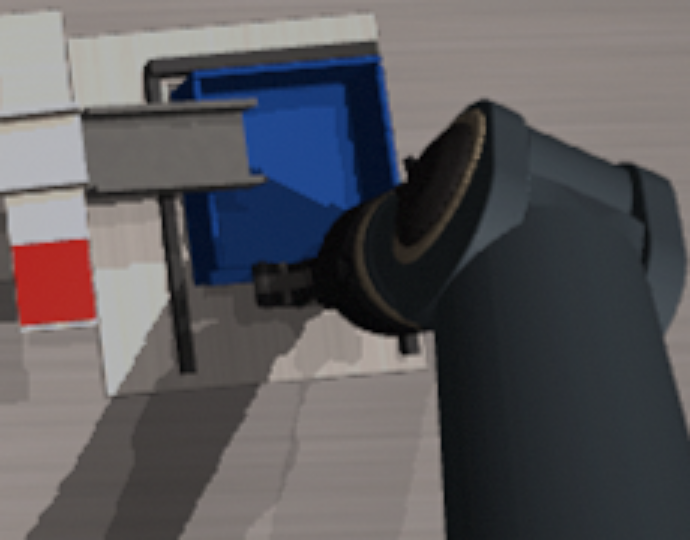

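The tub's back rim (180–380, 65) nearly touches the end rail (150–380, 55). The force shows no stop yet, so I keep going in small steps until it rises.

apply_moves:
  rows:
    - [0,[0.002,0.0001,0],0]
    - [0,[0.004,0.0002,0],0]
    - [0,[0.004,0.0002,0],0]

```text
time: 5.2
tcp_pos: [0.5834, -0.199, 0.056]
eef_rot: [180.0, -0.0, 94.0]
contact_force: [-1.5, 0.0, 0.8]
gripper_width: 0.001
```

apply_moves:
  rows:
    - [0,[0.002,0.0001,0],0]
    - [0,[0.003,0.0002,0],0]
    - [0,[0.003,0.0002,0],0]

```text
time: 5.58
tcp_pos: [0.5862, -0.1989, 0.0559]
eef_rot: [180.0, -0.0, 94.0]
contact_force: [-0.6, -0.1, 0.5]
gripper_width: -0.004
```

apply_moves:
  rows:
    - [0,[0.002,0.0001,0],0]
    - [0,[0.003,0.0002,0],0]
    - [0,[0.003,0.0002,0],0]

```text
time: 5.95
tcp_pos: [0.5887, -0.1987, 0.0559]
eef_rot: [-179.9, -0.0, 94.0]
contact_force: [-2.2, 0.4, 1.5]
gripper_width: 0.002
```

apply_moves:
  rows:
    - [0,[0.002,0.0001,0],0]
    - [0,[0.003,0.0002,0],0]
    - [0,[0.003,0.0002,0],0]

```text
time: 6.32
tcp_pos: [0.5887, -0.1988, 0.0558]
eef_rot: [-179.6, -0.1, 93.9]
contact_force: [-10.0, 0.7, 7.9]
gripper_width: 0.004
```

The TCP has stopped at x 0.5887 and the force has gone up to 10 N, so the tub is on its stop. I back off and rise.

apply_moves:
  rows:
    - [0,[0.001,0.0,0],0]
    - [0,[-0.02,0,0],0]
    - [0,[-0.06,-0.003,0],0]
    - [0,[-0.08,-0.004,0.03],0]
    - [0,[-0.08,-0.004,0.09],0]

```text
time: 6.95
tcp_pos: [0.5096, -0.2022, 0.1449]
eef_rot: [-179.7, -0.1, 93.9]
contact_force: [2.7, -0.6, 0.4]
gripper_width: 0.002
```

apply_moves:
  rows:
    - [0,[0,0.0,0.06],0]
    - [0,[-0.02,0.02,0.12],0]
    - [0,[-0.04,0.08,0.14],0]
    - [0,[-0.05,0.14,0.14],0]
    - [0,[-0.05,0.16,0.14],0]

```text
time: 7.58
tcp_pos: [0.4623, -0.0386, 0.287]
eef_rot: [179.8, -0.1, 94.3]
contact_force: [1.0, 0.7, -0.2]
gripper_width: -0.002
```

```bash
python3 - <<'E'
from rig import r
from h import *
c=r.capture("top"); f=c["frame"]
H=cv2.cvtColor(f,cv2.COLOR_RGB2HSV); h,s,v=[H[...,i].astype(int) for i in range(3)]
bl=(h>105)&(h<130)&(s>150)&(v>40)
for ce,a,m in blobs(bl):
    r_=cv2.minAreaRect(np.argwhere(m)[:,::-1].astype(np.float32)); print('blue',a,r_)
    for p in cv2.boxPoints(r_): print(p,ray(c,*p,.073).round(4))
red=((h<5)|(h>174))&(s>180)&(v>100)
for ce,a,m in blobs(red): print(ce,a,ray(c,*ce,.15).round(4))
cv2.imwrite("pics/top4.png",cv2.resize(f[120:320,205:485,::-1],None,fx=2.8,fy=2.8))
s=r.state();print(s["time"],s["tcp_pos"],s["eef_rot"],s["contact_force"])
E
```

```text
blue 3479 ((430.875244140625, 201.4774627685547), (71.57962036132812, 71.17115020751953), 85.31410217285156)
[392.4848  168.71439] [ 0.7252 -0.1264  0.073 ]
[463.4181  162.90018] [ 0.7322 -0.2602  0.073 ]
[469.2657  234.24054] [ 0.5975 -0.2585  0.073 ]
[398.3324  240.05475] [ 0.5907 -0.1278  0.073 ]
[347.34177215 243.59968354] 632 [ 0.5802 -0.0231  0.15  ]
[283.13344316 249.73640857] 607 [0.573  0.0856 0.15  ]
[232.93792173 306.38191633] 741 [0.4817 0.1719 0.15  ]
7.625 [ 0.46256698 -0.03634551  0.28675237] [ 1.79801709e+02 -1.59460891e-01  9.44305355e+01] [-0.22433045  2.33186865  0.21248095]
```

View pics/top4.png

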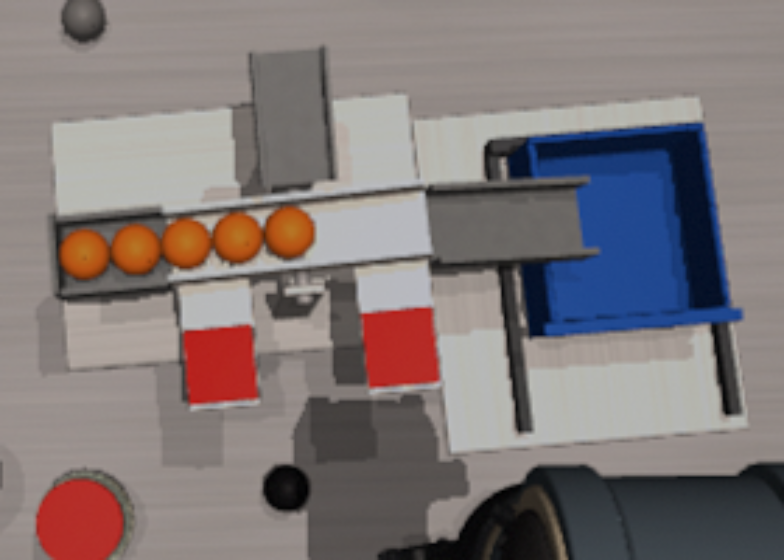

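The tub is home: its far rim hides the end stop, and the front lip has moved 44 mm. The balls are untouched. The right of the two red tabs is at (401,347) in the crop, world (0.580, −0.023, 0.150), and still raised. The other red areas are the left tab and the jar lid. I move above it.

apply_moves:
  rows:
    - [0,[0.04,0.005,0],0]
    - [0,[0.08,0.01,0],0]
    - [0,[0.118,0.013,0],0]
    - [0,[0.118,0.013,-0.04],0]
    - [0,[0.118,0.013,-0.08],0]

```text
time: 8.25
tcp_pos: [0.5817, -0.03, 0.2051]
eef_rot: [179.8, 0.0, 93.9]
contact_force: [0.8, 0.5, 0.3]
gripper_width: -0.003
```

```bash
python3 - <<'E'
from rig import r
from h import *
c=r.capture("side"); f=c["frame"]
cv2.imwrite("pics/side5.png",cv2.resize(f[90:230,200:420,::-1],None,fx=3,fy=3))
s=r.state();print(s["time"],s["tcp_pos"],s["eef_rot"],s["contact_force"])
E
```

```text
8.3 [ 0.57757764 -0.0298391   0.19934063] [-1.79527693e+02  1.36479939e-02  9.39438062e+01] [-2.06643195  1.27385296 -3.04622936]
```

View pics/side5.png

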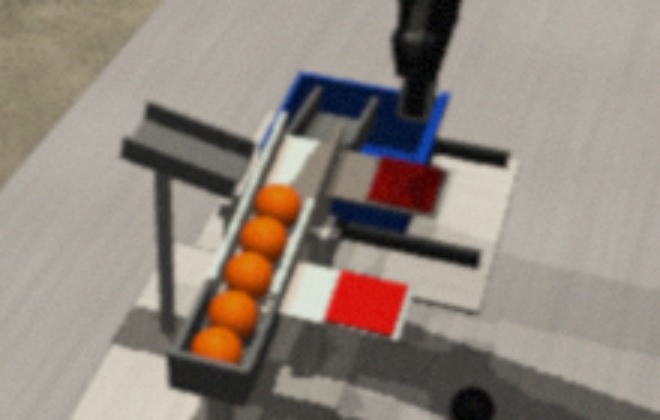

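```bash
python3 - <<'E'
from rig import r
from h import *
c=r.capture("side"); s=r.state(); print(s["tcp_pos"],s["contact_force"])
g=lambda p:((proj(c,p)-[200,90])*3).round()
p=s["tcp_pos"]; print(g(p-[0,0,.025]),g([.58,-.023,.15]),g([.58,-.03,.15]),g([.573,.0856,.134]))
E
```

```text
[ 0.57778968 -0.02976546  0.20173188] [-0.77758144  0.02444197  0.03049002]
[415. 143.] [405. 179.] [408. 174.] [367. 298.]
```

The projected tip lies a little below where it is seen, so I find the tab by feel, in small steps.

apply_moves:
  rows:
    - [0,[0,0.003,-0.006],0]
    - [0,[0,0.003,-0.012],0]
    - [0,[0,0.003,-0.018],0]
    - [0,[0,0.003,-0.022],0]
    - [0,[0,0.003,-0.022],0]

```text
time: 8.98
tcp_pos: [0.58, -0.0265, 0.1838]
eef_rot: [-180.0, -0.0, 94.0]
contact_force: [0.1, 0.5, 0.6]
gripper_width: -0.0
```

apply_moves:
  rows:
    - [0,[0,0,-0.003],0]
    - [0,[0,0,-0.006],0]
    - [0,[0,0,-0.009],0]
    - [0,[0,0,-0.009],0]

```text
time: 9.48
tcp_pos: [0.5799, -0.0265, 0.1746]
eef_rot: [-180.0, -0.0, 94.0]
contact_force: [-0.1, -0.3, -0.2]
gripper_width: -0.001
```

apply_moves:
  rows:
    - [0,[0,0,-0.003],0]
    - [0,[0,0,-0.006],0]
    - [0,[0,0,-0.009],0]
    - [0,[0,0,-0.012],0]
    - [0,[0,0,-0.012],0]

```text
time: 10.1
tcp_pos: [0.5799, -0.0265, 0.1626]
eef_rot: [-180.0, -0.0, 94.0]
contact_force: [0.4, -0.1, 0.5]
gripper_width: -0.001
```

```bash
python3 - <<'E'
from rig import r
from h import *
c=r.capture("side"); f=c["frame"]
cv2.imwrite("pics/side6.png",cv2.resize(f[90:230,200:420,::-1],None,fx=3,fy=3))
E
```

```text
(no output)
```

View pics/side6.png

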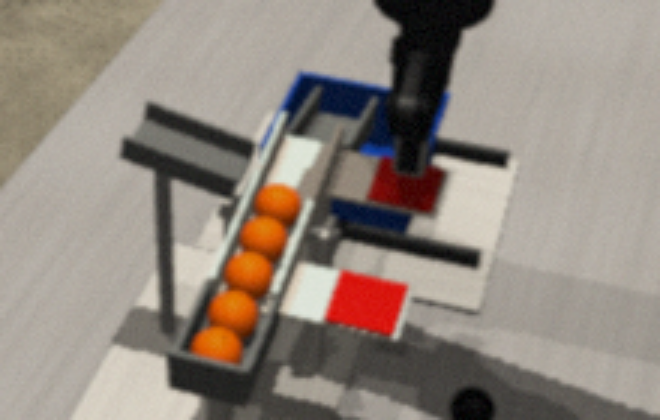

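The fingers are over the middle of the right tab at (410,172) and about to touch; the gate is not yet moved. I continue down.

apply_moves:
  rows:
    - [0,[0,0,-0.003],0]
    - [0,[0,0,-0.006],0]
    - [0,[0,0,-0.009],0]
    - [0,[0,0,-0.009],0]

```text
time: 10.65
tcp_pos: [0.5801, -0.0266, 0.1538]
eef_rot: [-180.0, -0.0, 93.9]
contact_force: [0.3, 0.6, 0.8]
gripper_width: -0.0
```

apply_moves:
  rows:
    - [0,[0,0,-0.003],0]
    - [0,[0,0,-0.006],0]
    - [0,[0,0,-0.009],0]
    - [0,[0,0,-0.009],0]

```text
time: 11.15
tcp_pos: [0.58, -0.0263, 0.1446]
eef_rot: [-180.0, -0.0, 94.0]
contact_force: [0.2, -0.3, 0.7]
gripper_width: 0.001
```

```bash
python3 - <<'E'
from rig import r
from h import *
c=r.capture("side"); f=c["frame"]
cv2.imwrite("pics/side7.png",cv2.resize(f[90:230,200:420,::-1],None,fx=3,fy=3))
print(r.state()["contact_force"])
E
```

```text
[ 0.45310636 -0.0693435   0.68828948]
```

View pics/side7.png

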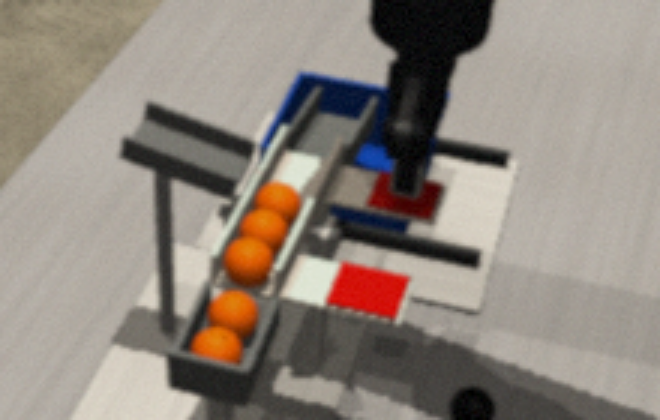

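The gate is now about level: the left tab has risen, the three balls have separated from the two in the chute, and it is still short of its stop. I continue until the force rises.

apply_moves:
  rows:
    - [0,[0,0,-0.003],0]
    - [0,[0,0,-0.006],0]
    - [0,[0,0,-0.008],0]
    - [0,[0,0,-0.008],0]

```text
time: 11.7
tcp_pos: [0.5801, -0.0263, 0.1386]
eef_rot: [180.0, -0.1, 94.0]
contact_force: [-4.6, 0.2, 13.4]
gripper_width: 0.002
```

apply_moves:
  rows:
    - [0,[0,0,-0.002],0]
    - [0,[0,0,-0.002],0]

```text
time: 11.95
tcp_pos: [0.5802, -0.0263, 0.1383]
eef_rot: [180.0, -0.1, 94.0]
contact_force: [-8.8, 0.0, 23.4]
gripper_width: 0.0
```

apply_moves:
  rows:
    - [0,[0,0,-0.002],0]
    - [0,[0,0,-0.002],0]

```text
time: 12.2
tcp_pos: [0.5802, -0.0262, 0.1381]
eef_rot: [180.0, -0.1, 94.0]
contact_force: [-13.0, 0.1, 34.4]
gripper_width: 0.002
```

The force has gone up to 34 N with no motion: this is the hard stop. I lift off straight up and look.

apply_moves:
  rows:
    - [0,[0,0,0.004],0]
    - [0,[0,0,0.01],0]
    - [0,[0,0,0.03],0]
    - [0,[0,0,0.07],0]
    - [0,[0,0,0.12],0]

```text
time: 12.82
tcp_pos: [0.5793, -0.026, 0.2525]
eef_rot: [-179.8, -0.0, 94.0]
contact_force: [0.7, 0.2, 0.8]
gripper_width: -0.003
```

apply_moves:
  rows:
    - [0,[-0.04,0,0.02],0]
    - [0,[-0.08,0,0.03],0]
    - [0,[-0.12,0,0.03],0]
    - [0,[-0.12,0,0.03],0]
    - [0,[-0.12,0,0.03],0]

```text
time: 13.45
tcp_pos: [0.4607, -0.0261, 0.2829]
eef_rot: [180.0, -0.0, 94.0]
contact_force: [1.3, -0.2, -0.3]
gripper_width: 0.001
```

apply_moves:
  rows:
    - [0,[0,0,0],0]
    - [0,[0,0,0],0]
    - [0,[0,0,0],0]
    - [0,[0,0,0],0]
    - [0,[0,0,0],0]

```text
time: 14.08
tcp_pos: [0.4601, -0.0265, 0.2829]
eef_rot: [-180.0, -0.0, 94.0]
contact_force: [0.2, 0.6, -0.0]
gripper_width: -0.001
```

apply_moves:
  rows:
    - [0,[0,0,0],0]
    - [0,[0,0,0],0]
    - [0,[0,0,0],0]
    - [0,[0,0,0],0]
    - [0,[0,0,0],0]

```text
time: 14.7
tcp_pos: [0.4601, -0.0265, 0.2829]
eef_rot: [-180.0, -0.0, 94.0]
contact_force: [0.4, 0.2, -0.4]
gripper_width: -0.003
```

```bash
python3 - <<'E'
from rig import r
from h import *
for n in ("side","top"):
    c=r.capture(n); f=c["frame"]
    H=cv2.cvtColor(f,cv2.COLOR_RGB2HSV); h,s,v=[H[...,i].astype(int) for i in range(3)]
    for ce,a,m in blobs((h>=5)&(h<16)&(s>190)&(v>90),25): print(n,'or',ce.round(1),a)
    f=f[120:320,205:485] if n=="top" else f[90:330,180:420]
    cv2.imwrite(f"pics/{n}8.png",cv2.resize(f[:,:,::-1],None,fx=2.5,fy=2.5))
s=r.state();print(s["time"],s["tcp_pos"],s["contact_force"])
E
```

```text
side or [324.  139.7] 76
side or [275.1 198.8] 308
side or [271.7 282. ] 495
top or [443.1 202.1] 189
top or [243.7 209.6] 458
top or [428.4 213.2] 183
14.8 [ 0.46008312 -0.0264747   0.28293906] [-0.52706635  0.39144285  0.17425947]
```

View pics/top8.png

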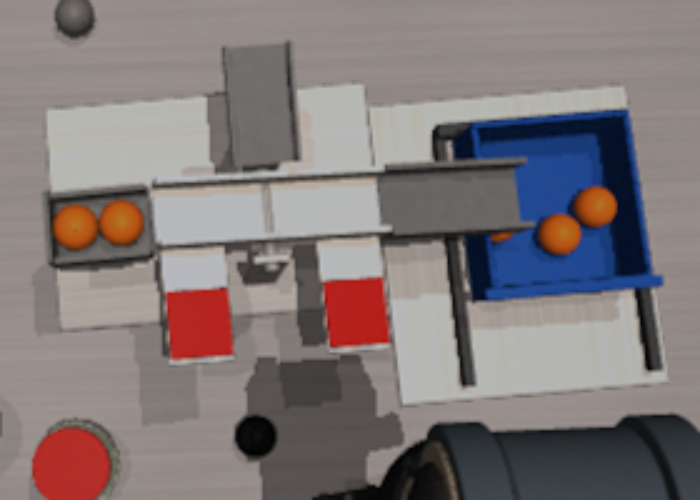

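View pics/side8.png

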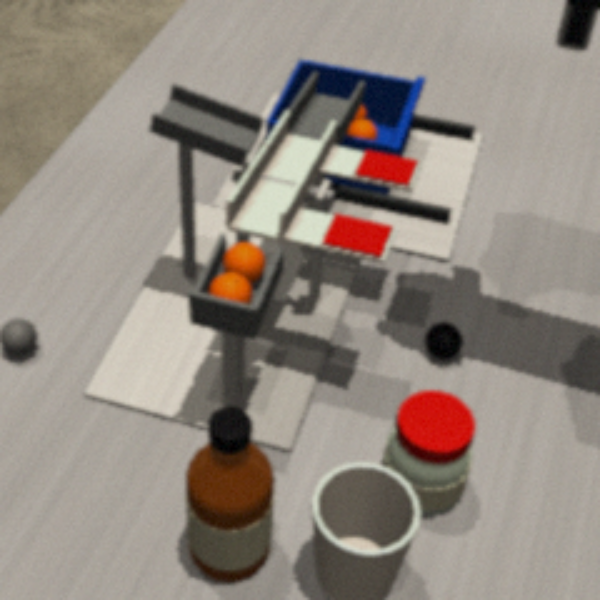

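All three balls are in the tub: (595,206), (560,235) and one partly under the chute at (500,237). The gate is rocked to the right, and the two full-chute balls and the bystanders are in place. I wait and check that everything is still.

apply_moves:
  rows:
    - [0,[-0.02,0,0.01],0]
    - [0,[-0.02,0,0.01],0]
    - [0,[-0.02,0,0.01],0]
    - [0,[-0.02,0,0.01],0]
    - [0,[-0.02,0,0.01],0]

```text
time: 15.42
tcp_pos: [0.4403, -0.0264, 0.2927]
eef_rot: [-180.0, 0.0, 94.0]
contact_force: [-0.3, 0.4, -0.3]
gripper_width: 0.0
```

apply_moves:
  rows:
    - [0,[0,0,0],0]
    - [0,[0,0,0],0]
    - [0,[0,0,0],0]
    - [0,[0,0,0],0]
    - [0,[0,0,0],0]

```text
time: 16.05
tcp_pos: [0.4401, -0.0265, 0.2929]
eef_rot: [-180.0, -0.0, 94.0]
contact_force: [-0.1, 0.1, 0.1]
gripper_width: 0.001
```

```bash
cat > chk.py <<'E'
from rig import r
from h import *
c=r.capture("top"); f=c["frame"]
H=cv2.cvtColor(f,cv2.COLOR_RGB2HSV); h,s,v=[H[...,i].astype(int) for i in range(3)]
for ce,a,m in blobs((h>=5)&(h<16)&(s>190)&(v>90),8): print('or',ce.round(1),a,ray(c,*ce,.029).round(3))
red=((h<5)|(h>174))&(s>180)&(v>100)
for ce,a,m in blobs(red): print('red',ce.round(1),a,ray(c,*ce,.134).round(4),ray(c,*ce,.15).round(4))
bl=(h>105)&(h<130)&(s>150)&(v>40)
for ce,a,m in blobs(bl): print('blue',ce.round(1),a)
c=r.capture("side"); f=c["frame"]
H=cv2.cvtColor(f,cv2.COLOR_RGB2HSV); h,s,v=[H[...,i].astype(int) for i in range(3)]
red=((h<5)|(h>174))&(s>180)&(v>100)
th=np.radians(3.7);O=np.array([.652,.035,.135]);Rz=cv2.Rodrigues(np.array([0,0,th]))[0]
for ce,a,m in blobs(red): print('side red',ce.round(1),a)
for t in (-.15,.1,.15):
    # +tilt: right end (-y) down => rotation +t about x raises +y
    for y in(-.055,.055): print(t,y,proj(c,O+Rz@cv2.Rodrigues(np.array([t,0,0.]))[0]@np.array([-.075,y,.007])).round(1))
print(r.state()["time"])
E
python3 chk.py; cat > /dev/null
```

```text
or [443.2 202. ] 189 [ 0.666 -0.231  0.029]
or [243.8 209.6] 459 [0.663 0.157 0.029]
or [428.5 213.1] 182 [ 0.645 -0.2    0.029]
or [405.3 214. ] 17 [ 0.645 -0.155  0.029]
red [346.9 244.5] 594 [ 0.5801 -0.0245  0.134 ] [ 0.5787 -0.0222  0.15  ]
red [284.3 248.9] 628 [0.5758 0.0832 0.134 ] [0.5744 0.0836 0.15  ]
red [233.  306.4] 741 [0.4813 0.1731 0.134 ] [0.4817 0.1718 0.15  ]
blue [427.6 202.4] 2940
side red [334.2 156.4] 204
side red [322.7 183.7] 266
side red [353.9 258.7] 590
-0.15 -0.055 [334.7 149.6]
-0.15 0.055 [322.  189.2]
0.1 -0.055 [334.2 154.2]
0.1 0.055 [322.8 183.4]
0.15 -0.055 [334.1 155.3]
0.15 0.055 [323.  182.2]
16.15
```

apply_moves:
  rows:
    - [0,[0,0,0],0]
    - [0,[0,0,0],0]
    - [0,[0,0,0],0]
    - [0,[0,0,0],0]
    - [0,[0,0,0],0]

```text
time: 16.77
tcp_pos: [0.4401, -0.0265, 0.2929]
eef_rot: [-180.0, -0.0, 94.0]
contact_force: [-0.6, -0.8, -0.1]
gripper_width: -0.001
```

```bash
python3 chk.py; python3 - <<'E'
from h import *
c=np.load("side0.npz"); f=c["frame"]
H=cv2.cvtColor(f,cv2.COLOR_RGB2HSV); h,s,v=[H[...,i].astype(int) for i in range(3)]
red=((h<5)|(h>174))&(s>180)&(v>100)
for ce,a,m in blobs(red): print('start side red',ce.round(1),a)
E
```

```text
or [443.3 202.1] 188 [ 0.666 -0.231  0.029]
or [243.7 209.6] 459 [0.663 0.157 0.029]
or [428.5 213.1] 182 [ 0.645 -0.2    0.029]
or [405.3 214. ] 17 [ 0.645 -0.155  0.029]
red [346.9 244.5] 594 [ 0.5801 -0.0245  0.134 ] [ 0.5787 -0.0222  0.15  ]
red [284.3 248.9] 627 [0.5758 0.0833 0.134 ] [0.5745 0.0836 0.15  ]
red [233.  306.4] 742 [0.4814 0.1731 0.134 ] [0.4817 0.1719 0.15  ]
blue [427.6 202.4] 2942
side red [334.1 156.4] 205
side red [322.6 183.6] 266
side red [354.  258.7] 584
-0.15 -0.055 [334.7 149.6]
-0.15 0.055 [322.  189.2]
0.1 -0.055 [334.2 154.2]
0.1 0.055 [322.8 183.4]
0.15 -0.055 [334.1 155.3]
0.15 0.055 [323.  182.2]
16.875
start side red [334.9 151.2] 295
start side red [321.6 190.8] 375
start side red [353.9 258.7] 586
```

The balls, tub and tabs haven't moved in the last 0.7 s. The tabs moved 5.2 and 7.2 px in the side view, against 5.7 and 7.0 expected for the full swing.

```bash
python3 -c "
from rig import r
print(r.close_job())"
```

```text
the job is handed in; nothing more can be done
None
```

I did the job in the order asked and handed it in at about 17 s. With the jaws shut, I pushed the blue tub in until it met its stop, where the force rose to 10 N. I then pressed the right red tab down to the gate's hard stop at 34 N and lifted away.

**Last checks:**
- **Balls:** all three waiting balls are in the tub and did not move between two pictures 0.7 s apart. One is partly hidden under the chute, so only a small patch of it could be measured.
- **Gate:** the tabs moved 5.2 and 7.2 px in the side view, against 5.7 and 7.0 expected for the full swing, so it is over to the right.
- **Left chute and bystanders:** both balls in the full chute are still there. The bottle, jar and cup are standing; I compared the position only for the jar, by its lid.

**Disagreements:**
- **Fingertip height:** when pressing the tab, the tip met it roughly 20 mm lower than "25 mm ahead of the TCP" implies. I found the tab by feel and by picture instead.
- **Station and tub position:** my station estimate was off by about 3 mm and 0.5°. The tub's front lip measured about 2–4 mm from its home position, so I relied on the force at the stop.

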